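# Pack the baking things back into the caddy

## Robot

A 6-joint arm with a two-finger parallel gripper is mounted at the origin on the work surface. World frame = base frame: x ahead of the robot, y to its left, z up, the work surface at z = 0. Lengths are in mm, angles in rad, forces in N, time in s.
With the tool pointing down it reaches from about 350 to 975 mm from the base axis. Payload 7.1 kg.
Tool frame: the origin (TCP) lies midway between the tips of the shut fingers; the grasp point (between the pads) lies 19 mm behind it; z points along the fingers, y is the line along which they close (so a half turn about z gives the same grasp; the last joint's range is limited). The gripper opens to 88 mm and grips with 3 to 60 N. Pads are 20 mm wide; open, the fingers measure 115 mm over their backs; the gripper's body (75 mm by 178 mm) begins 61 mm behind the grasp point.
Start: joints at [1.108, 0.423, 1.63, -0, 1.089, -0.019], TCP at [268.326, 564.452, 222.675] pointing down, gripper open.
Joint ranges: [-3, 3], [-0.9, 2.11], [0.09, 2.58], [-1.31, 4.45], [0.11, 2.69], [-2.54, 2.54]. Speed limits (rad/s): [2.39, 2.39, 3.01, 3.14, 3.14, 3.14].

## Interface

Orientations are given as a rotation vector (axis times angle).
In Python, from workcell import get_obs, get_image, camera_params, close_job gives the robot as it stands.
- The arm moves only by the shell command python3 -m creep 'ROWS' [OPENING]. ROWS is a JSON object of lists of equal length, an entry for each row: "delta_pos": the shift along the tool's x, y, z in m, a list of three; "twist": the turn, a rotation vector about the tool's x, y, z in degrees, a list of three. A call has 1 to 20 rows; each row shifts and turns the commanded pose from where the row before left it, along the tool's axes as they then stand; what a row does not reach is not made up. A row lasts 1/12 s, in which the tool goes at most 41.7 mm and 7.16 degrees, less where a joint would pass 70% of its speed; a pose out of reach is approached as far as the arm can. A call with a gripper value outside its range is refused whole. OPENING is the opening, from 0 (shut) to 1 (fully open), set as the call begins (- or left out, the last holds). The fingers move at their own pace and stop on an object; the grip force is fixed at half the most. Time passes only in rows, so rows that do not move let the fingers close. It gives the time, the measured TCP pose, the force, the opening and the grip force at its end, in the units of the state.
- get_obs(): the state, without advancing time (a new reading comes with each control period).
- get_image(name): name is "side" or "top"; returns (picture, depth): 420x560x3 uint8, red, green, blue; 420x560 float32, mm along the optical axis (not along the pixel's ray), 0 where there is no reading.
- camera_params(name): a dict with "camera_matrix" (3x3 intrinsics, pixels), "extrinsics" (4x4, takes a point from camera to world coordinates). Camera axes: x right, y down, z forward; pixel columns grow to the right and rows downward; lengths in mm; the calibration is good to about 2 mm. A picture is of the moment at which its call begins. camera_params takes no time and is no camera call.
- close_job(): hands the job in; it is judged then, once.
The state is a dict: "t": time; "qpos": joint angles; "qvel": joint speeds; "joint_torque": joint torques, N m; "ee_pos": TCP position; "orientation": TCP orientation; "ft_force": force on the tool from outside, world axes, zero at the start; "moment": the same for the moment, N m; "width": finger opening in mm; "grasp_force": force on a finger pad.
Only numpy, scipy, OpenCV 4.12 (cv2) and the standard library are available. Lean on these libraries where they do the work, as an engineer would, in place of code of your own. Each camera call takes 0.05 s, during which the arm holds its last target. There are 200 camera calls.

## Task

Pack the brown carton, the glass jar and the small tin that was left in the mixing bowl into the open wooden caddy, next to the thin packet that stands in it; shift the packet if it is in the way, since they only just fit: packet and carton each across the caddy's width, and jar and tin in one row across it. All four must end up inside the caddy, standing upright and flat on its floor. Set the glass jar down gently and leave the other things on the worktop where they are.

Things in the scene. Friction and masses are not known exactly. Their poses are not given: they have to be found in the camera images.
- caddy: Open pale wooden box, fixed to the worktop, outside 150 (its x) x 192 (its y) x 48 high, walls and floor 8 mm thick; inside 134 (x) x 176 (y), 40 deep. Origin: centre of its underside; z up.
- caddy_in (a point): Centre of the caddy's inner floor, 8 mm above the worktop; axes as the caddy's (x across the 134 mm inside width, y along the 176 mm inside length).
- packet: Thin white paper packet, rigid, standing loose in the caddy across its width: 110 (x) x 36 (y) x 80 high. Origin: centre of its underside; z up.
- carton: Brown cardboard carton, 60 (x) x 118 (y) x 130 high, standing on the worktop. Origin: centre of its underside; z up.
- glass_jar: Straight round glass jar with a steel lid of the same diameter, 60 diameter x 120 high (lid from 97 up), standing on the worktop. Origin: centre of its underside; z up.
- tin: Straight round steel tin, 60 diameter x 80 high, standing on the floor of the mixing bowl. Origin: centre of its underside; z up.
- bowl: White mixing bowl, fixed: 250 diameter at the rim, 180 at the foot, 95 high, wall 4, floor 5 thick. Origin: centre of its underside.
- cup: Bystander: white ceramic cup without a handle, 74 diameter, 90 high. Origin: centre of its underside.
- cutter: Bystander: steel ring-shaped biscuit cutter lying flat, 60 diameter, 22 high. Origin: centre of its underside.
- ramekin: Bystander: small white ceramic cup, 76 diameter, 40 high. Origin: centre of its underside.
- oil_bottle: Bystander: green glass bottle, 64 diameter, 210 high. Origin: centre of its underside.
- pepper: Bystander: small dark wooden pepper pot, 44 diameter, 100 high. Origin: centre of its underside.
- spatula: Bystander: spatula lying flat, 240 long along its x. Origin: on its underside.
- spoon: Bystander: metal spoon with a wooden handle lying flat, 200 long along its x. Origin: on its underside.
Not all that is in view belongs to the job. What is shaped like the carton but blue or purple is not meant.

How it is judged:
By the outcome, as a careful person would: the job done as asked, in the order asked, and still so for the second after the job is handed in, with the robot touching nothing.
It also fails if it takes over 72 s, if anything falls off the work surface, if the arm or the gripper's body presses on something with over 40 N, if the wrist force passes 120 N, or if a joint passes its speed limit or range.

## Working session

There is one attempt and no reset: what is moved stays moved. The work goes in short steps, Python scripts to look and compute and a shell command to move; the robot and the scene stay as the last step left them, time stands still between calls to the robot, and variables do not carry over. Pictures are saved under pics/ and viewed, at most 10 in all, crops included, and the job is handed in when it is done.

```bash
mkdir -p pics; ls; cat > h.py <<'E'
import numpy as np,cv2
from workcell import *
def cloud(n):
    im,d=get_image(n);p=camera_params(n);K=np.array(p["camera_matrix"]);T=np.array(p["extrinsics"])
    v,u=np.mgrid[:d.shape[0],:d.shape[1]]
    P=np.stack([(u-K[0,2])/K[0,0]*d,(v-K[1,2])/K[1,1]*d,d],-1)@T[:3,:3].T+T[:3,3]
    P[d==0]=np.nan
    return im,P
E
python3 - <<'E'
from h import *
for n in("top","side"):
    im,P=cloud(n);cv2.imwrite(f"pics/{n}0.png",im[...,::-1]);np.savez(f"{n}0.npz",im=im,P=P)
    p=camera_params(n);print(n,np.round(p["extrinsics"],3).tolist(),np.round(p["camera_matrix"],1).tolist())
o=get_obs();print({k:np.round(v,3).tolist() for k,v in o.items()})
E
```

```text
pics
top [[-0.023, -0.99, 0.139, 353.723], [-0.999, 0.019, -0.027, 44.658], [0.024, -0.14, -0.99, 950.115], [0.0, 0.0, 0.0, 1.0]] [[411.4, 0.0, 275.5], [0.0, 411.4, 202.6], [0.0, 0.0, 1.0]]
side [[0.953, -0.194, 0.233, 222.804], [-0.303, -0.575, 0.76, -762.123], [-0.013, -0.795, -0.607, 680.317], [0.0, 0.0, 0.0, 1.0]] [[486.3, 0.0, 286.2], [0.0, 486.3, 205.0], [0.0, 0.0, 1.0]]
{'t': 0.1, 'qpos': [1.108, 0.424, 1.631, -0.0, 1.089, -0.019], 'qvel': [0.001, -0.0, -0.004, 0.001, 0.0, -0.001], 'joint_torque': [-0.001, -54.562, -27.432, 0.065, 0.019, 0.0], 'ee_pos': [268.142, 564.004, 221.981], 'orientation': [-0.691, -3.064, 0.002], 'ft_force': [0.357, -0.125, 0.26], 'moment': [-0.02, 0.005, -0.05], 'grasp_force': 0.0, 'width': 87.712}
```

View pics/top0.png

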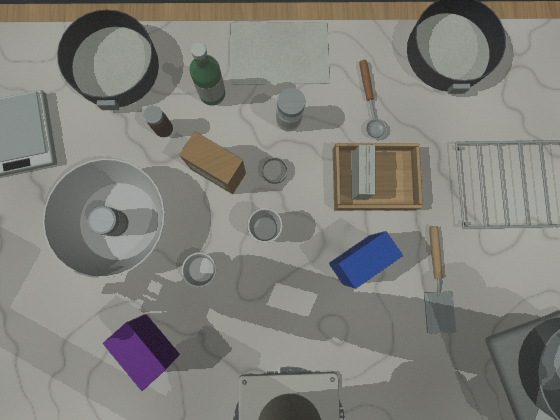

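View pics/side0.png

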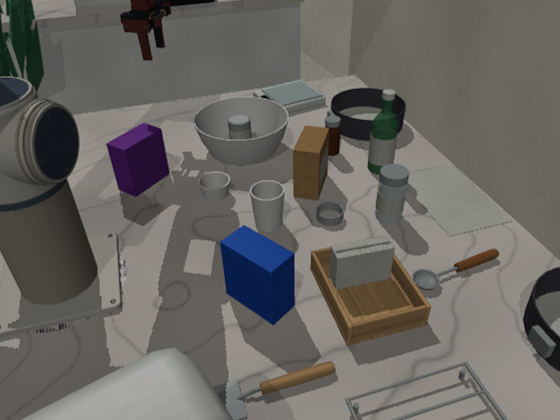

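Candidates by top pixel: brown box (213,162), blue box (366,260) and purple box (141,352). Only the brown one fits the carton. Round, steel-topped things are the jar (290,108, clear body and steel lid), the pepper pot (158,121), the tin in the bowl (103,220) and the cutter (274,170). The caddy is at (377,176) with the packet at (366,172). I'll measure these from both views and check one enlarged crop.

```bash
cat > meas.py <<'E'
from h import *
def top_pts(P,c,r,hi=400,band=6):
    Q=P.reshape(-1,3);Q=Q[np.isfinite(Q).all(1)]
    Q=Q[(np.hypot(Q[:,0]-c[0],Q[:,1]-c[1])<r)&(Q[:,2]<hi)&(Q[:,2]>12)]
    h=np.percentile(Q[:,2],98); S=Q[abs(Q[:,2]-h)<band]; return np.median(S[:,2]),S
def rect(S):
    (c,s,a)=cv2.minAreaRect(S[:,:2].astype(np.float32)); return np.round([*c,*s,a],1)
def circ(S):
    (c,r)=cv2.minEnclosingCircle(S[:,:2].astype(np.float32)); return np.round([*c,r,*S[:,:2].mean(0)],1)
E
python3 - <<'E'
from meas import *
D={n:np.load(n+"0.npz") for n in("top","side")}
px={"carton":(213,158),"jar":(290,98),"tin":(103,219),"packet":(366,165),"cutter":(274,170),"cup":(265,220),"ramekin":(198,268),"oil":(199,50),"pepper":(155,116),"blue":(366,255),"spoon":(376,128)}
R={"carton":85,"packet":65,"blue":85}
T=D["top"]["P"]
for k,(u,v) in px.items():
    c=np.nanmedian(T[v-2:v+3,u-2:u+3].reshape(-1,3),0)
    print(k,c.round())
    for n in D:
        try:
            z,S=top_pts(D[n]["P"],c,R.get(k,42)); print("  ",n,round(z,1),len(S),rect(S),circ(S))
        except Exception as e: print(n,e)
# caddy rim / bowl rim
for n in D:
    Q=D[n]["P"].reshape(-1,3);Q=Q[np.isfinite(Q).all(1)]
    z=Q[(abs(Q[:,2]-48)<4)&(abs(Q[:,0]-545)<140)&(abs(Q[:,1]+180)<140)]
    im=np.zeros((300,300),np.uint8)
    print(n,"caddy",rect(z),len(z))
    z=Q[(abs(Q[:,2]-95)<3)&(abs(Q[:,0]-440)<170)&(abs(Q[:,1]-420)<170)]
    print(n,"bowl",rect(z),circ(z))
im=D["top"]["im"];a=im[80:250,60:310];b=D["side"]["im"][90:260,190:440]
cv2.imwrite("pics/crop.png",np.vstack([cv2.resize(x,(437,297),interpolation=2) for x in(a,b)])[...,::-1])
E
```

```text
carton [564. 148. 130.]
   top 129.9 1634 [566.  152.8 118.1  60.2  57.8] [566.7 152.8  64.6 565.7 152.8]
   side 127.5 727 [565.5 148.3 121.5  60.1  57.6] [565.6 148.5  65.4 563.7 144. ]
jar [694. -14. 119.]
   top 119.6 591 [687.7 -14.6  57.3  58.3  88. ] [687.9 -16.   30.1 687.4 -15.5]
   side 117.7 397 [688.3 -19.   61.8  58.9  81.4] [688.5 -17.9  33.  686.5 -21.4]
tin [448. 383.  86.]
   top 85.6 629 [447.1 385.4  58.4  56.9  88.3] [447.5 385.3  30.  446.8 385.3]
   side 82.8 206 [446.4 381.2  59.3  56.5  22. ] [447.6 378.9  33.1 446.1 378.4]
packet [ 553. -176.   89.]
   top 88.3 677 [ 544.9 -175.5   34.9  109.2   86.6] [ 545.1 -174.5   55.8  545.  -176.1]
   side 86.3 850 [ 544.3 -181.1   39.6  110.4   85.7] [ 544.7 -180.7   56.   543.1 -182. ]
cutter [565.  21.  -0.]
   top 21.5 83 [563.1  20.1  58.   57.1  87.6] [563.   20.2  30.3 563.   20.9]
   side 18.9 114 [563.   17.7  62.6  57.4  69. ] [562.8  17.   32.6 561.9  17.2]
cup [447.  44.   6.]
   top 89.6 118 [442.5  43.8  71.6  43.6  86.7] [432.1  44.4  36.1 447.6  43.7]
   side 86.3 133 [442.9  44.   42.9  73.4  10.2] [433
[... 548 characters left out ...]
5] [668.5 276.4  21.8 669.  273.9]
blue [ 361. -155.  130.]
   top 129.7 1776 [ 352.4 -163.7   60.2  118.    32.3] [ 352.2 -163.8   65.   352.2 -163. ]
   side 128.1 1788 [ 352.1 -166.8   62.2  119.4   32.1] [ 351.5 -167.4   65.   352.2 -171. ]
spoon [ 663. -226.    3.]
   top 13.7 84 [ 664.8 -224.9   48.7   62.2   68. ] [ 668.5 -221.4   34.2  662.8 -223.3]
   side 12.6 56 [ 662.9 -223.1   60.3   50.    39.2] [ 668.1 -226.9   34.2  661.6 -225.1]
top caddy [ 569.1 -175.1  269.8  204.6   88.9] 951
top bowl [452.2 378.5 248.2 247.5  73.9] [452.  378.9 125.  449.2 391.4]
side caddy [ 533.6 -166.9  314.3  226.6   74.7] 1137
side bowl [451.4 373.  245.9 246.1  72.5] [451.8 373.1 124.8 446.5 364.1]
```

View pics/crop.png

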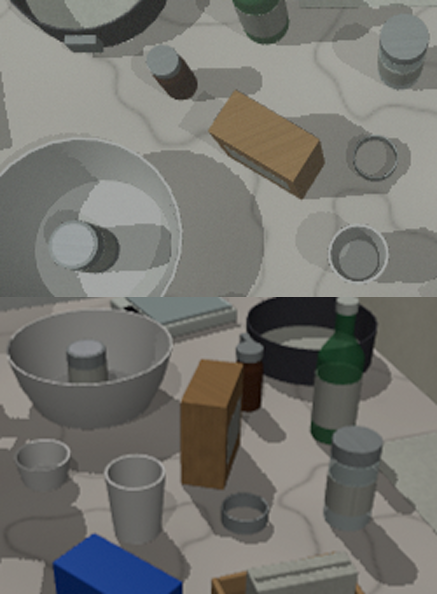

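The crop confirms the brown carton, the clear jar with its steel lid and the tin standing inside the bowl. Next I fit the caddy in both views.

```bash
cat >> meas.py <<'E'
from scipy.optimize import least_squares
def caddy(P,c0=(545,-200)):
    Q=P.reshape(-1,3);Q=Q[np.isfinite(Q).all(1)]
    Q=Q[(abs(Q[:,2]-47)<4)&(abs(Q[:,0]-c0[0])<95)&(abs(Q[:,1]-c0[1])<115)][:,:2]
    def f(p):
        a=p[2];d=(Q-p[:2])@np.array([[np.cos(a),-np.sin(a)],[np.sin(a),np.cos(a)]])
        q=abs(d)-[71,92]
        return np.where((q>0).any(1),np.hypot(*np.maximum(q,0).T),-q.max(1))
    r=least_squares(f,[*c0,0],loss="soft_l1",f_scale=2,x_scale=[1,1,.01]);return r.x[:2].round(1),np.degrees(r.x[2]).round(2),len(Q),np.median(abs(f(r.x))).round(1)
def go(x,y,z,yaw=None):
    "tool-frame shift (mm) and twist to bring the TCP to x,y,z with tool y at yaw deg (mod 180)"
    from scipy.spatial.transform import Rotation as R
    o=get_obs();M=R.from_rotvec(o["orientation"]).as_matrix();p=np.array(o["ee_pos"])
    cy=np.degrees(np.arctan2(M[1,1],M[0,1]));t=0
    if yaw is not None: t=-((yaw-cy+90)%180-90)
    M2=M@R.from_rotvec([0,0,t],degrees=True).as_matrix()
    d=np.array([x,y,z])-p
    print("at",p.round(1),"yaw",cy.round(1),"q6",round(o["qpos"][5],2),"twist",round(t,1),"shift before twist",(M.T@d).round(1),"after",(M2.T@d).round(1),"tilt",np.degrees(np.arccos(-M[2,2])).round(2))
E
python3 - <<'E'
from meas import *
for n in("top","side"):
    P=np.load(n+"0.npz")["P"];print(n,caddy(P))
E
python3 -c "
from meas import *
go(545,-178,170,90)"
```

```text
top (array([ 539.8, -212.8]), np.float64(-1.05), 986, np.float64(2.1))
side (array([ 539.1, -217.5]), np.float64(-1.02), 1219, np.float64(2.2))
at [268.1 564.  222. ] yaw 64.6 q6 -0.02 twist -25.4 shift before twist [-568.7 -551.2   52.7] after [-276.9 -741.9   52.7] tilt 0.08
```

```bash
python3 -m creep '{"delta_pos":[[0,0,0],[0,0,0],[0,0,0],[0,0,0],[-0.014,-0.037,0],[-0.014,-0.037,0],[-0.014,-0.037,0],[-0.014,-0.037,0],[-0.014,-0.037,0],[-0.014,-0.037,0],[-0.014,-0.037,0],[-0.014,-0.037,0],[-0.014,-0.037,0],[-0.014,-0.037,0],[-0.014,-0.037,0],[-0.014,-0.037,0],[-0.014,-0.037,0],[-0.014,-0.037,0],[-0.014,-0.037,0],[-0.014,-0.037,0]],"twist":[[0,0,-5.5],[0,0,-5.5],[0,0,-5.5],[0,0,-5.5],[0,0,0],[0,0,0],[0,0,0],[0,0,0],[0,0,0],[0,0,0],[0,0,0],[0,0,0],[0,0,0],[0,0,0],[0,0,0],[0,0,0],[0,0,0],[0,0,0],[0,0,0],[0,0,0]]}' 1
python3 -c "
from meas import *
go(545,-178.5,58,86.5)"
```

```text
t: 1.77
ee_pos: [456.5, -41.9, 222.6]
orientation: [-0.094, -3.14, -0.0]
ft_force: [-0.1, 0.5, 0.1]
width: 87.5
grasp_force: 0.0
at [456.5 -41.9 222.6] yaw 86.6 q6 -1.63 twist 0.1 shift before twist [ -96.6 -131.   164.6] after [ -96.7 -130.9  164.6] tilt 0.01
```

```bash
python3 -m creep '{"delta_pos":[[-0.0193,-0.0262,0],[-0.0193,-0.0262,0],[-0.0193,-0.0262,0],[-0.0193,-0.0262,0.01],[-0.0193,-0.0262,0.015],[0,0,0.03],[0,0,0.03],[0,0,0.03],[0,0,0.025],[0,0,0.015],[0,0,0.01],[0,0,0],[0,0,0]],"twist":[[0,0,0],[0,0,0],[0,0,0],[0,0,0],[0,0,0],[0,0,0],[0,0,0],[0,0,0],[0,0,0],[0,0,0],[0,0,0],[0,0,0],[0,0,0]]}' 1
python3 -c "
from meas import *
go(545,-178.5,58,86.5)"
```

```text
t: 2.85
ee_pos: [545.0, -176.4, 57.6]
orientation: [-0.094, -3.14, -0.0]
ft_force: [1.0, -0.5, 0.1]
width: 87.8
grasp_force: 0.0
at [ 545.  -176.4   57.6] yaw 86.6 q6 -1.84 twist 0.1 shift before twist [-0.1 -2.1 -0.4] after [-0.1 -2.1 -0.4] tilt 0.03
```

```bash
python3 -m creep '{"delta_pos":[[0,0,0],[0,0,0],[0,0,0],[0,0,0],[0,0,0],[0,0,0],[0,0,0],[0,0,0],[0,0,0],[0,0,0]],"twist":[[0,0,0],[0,0,0],[0,0,0],[0,0,0],[0,0,0],[0,0,0],[0,0,0],[0,0,0],[0,0,0],[0,0,0]]}' 0.3
python3 - <<'E'
from meas import *
go(545,-178.5,58,86.5)
for n in("top","side"):
    im,P=cloud(n);print(n,caddy(P,(540,-215)))
    cv2.imwrite(f"pics/{n}1.png",im[...,::-1])
E
```

```text
t: 3.68
ee_pos: [545.1, -176.5, 57.7]
orientation: [0.094, 3.14, -0.0]
ft_force: [0.3, -0.3, 0.2]
width: 35.9
grasp_force: 29.8
at [ 545.1 -176.5   57.7] yaw 86.6 q6 -1.84 twist 0.1 shift before twist [-0.1 -2.  -0.3] after [-0.1 -2.  -0.3] tilt 0.0
top (array([ 546.5, -234.8]), np.float64(3.35), 25, np.float64(1.1))
side (array([ 539.2, -217.7]), np.float64(-1.2), 1208, np.float64(2.2))
```

```bash
python3 -m creep '{"delta_pos":[[0,0,-0.003],[0,0,-0.004],[0.0012,0.007,0],[0.0012,0.007,0],[0.0012,0.007,0],[0.0013,0.0073,0],[0,0,0.003],[0,0,0.003],[0,0,0.001],[0,0,0]],"twist":[[0,0,0],[0,0,0],[0,0,-1.2],[0,0,-1.2],[0,0,0],[0,0,0],[0,0,0],[0,0,0],[0,0,0],[0,0,0]]}' 0.3
python3 -c "
from meas import *
go(540.7,-148.1,58,89)"
```

```text
t: 4.62
ee_pos: [541.0, -148.1, 57.4]
orientation: [-0.028, -3.141, -0.0]
ft_force: [0.1, 0.4, -1.1]
width: 35.7
grasp_force: 29.9
at [ 541.  -148.1   57.4] yaw 89.0 q6 -1.84 twist -0.0 shift before twist [ 0.3 -0.  -0.6] after [ 0.3 -0.  -0.6] tilt 0.02
```

```bash
python3 -m creep '{"delta_pos":[[0,0,0],[0,0,0],[0,0,0],[0,0,0],[0,0,-0.02],[0,0,-0.04],[0,0,-0.04],[0,0,-0.04],[0.002,0.04,0],[0.002,0.04,0],[0.002,0.04,0],[0.002,0.04,0],[0.002,0.04,0],[0.002,0.04,0],[0.002,0.04,0]],"twist":[[0,0,0],[0,0,0],[0,0,0],[0,0,0],[0,0,0],[0,0,0],[0,0,0],[0,0,0],[0,0,0],[0,0,0],[0,0,0],[0,0,0],[0,0,0],[0,0,0],[0,0,0]]}' 1
python3 - <<'E'
from meas import *
for n in("top","side"):
    im,P=cloud(n);print(n,caddy(P,(540,-215)))
    z,S=top_pts(P,(540.5,-148),65,hi=150); print(z,len(S),rect(S),S.mean(0).round(1))
    z,S=top_pts(P,(447,383),42,hi=100); print(z,len(S),rect(S),circ(S))
go(447,382.5,170,-1)
E
```

```text
t: 5.87
ee_pos: [531.7, 134.1, 197.9]
orientation: [0.029, 3.141, 0.0]
ft_force: [0.4, -0.2, -0.3]
width: 87.8
grasp_force: 0.0
top (array([ 539.7, -213.2]), np.float64(-0.97), 1035, np.float64(2.2))
88.20845448465786 698 [ 540.1 -147.5   35.7  108.1   88.8] [ 539.8 -147.6   88.5]
85.51537449238322 625 [447.1 385.4  58.8  57.2  89.5] [447.1 385.9  29.9 447.1 385.5]
side (array([ 539.1, -218.7]), np.float64(-1.19), 1250, np.float64(2.1))
86.29917138394802 782 [ 540.2 -151.3   39.5  110.1   88.1] [ 538.9 -152.9   86.6]
82.71864699262721 207 [446.9 379.5  58.   58.   77.9] [445.7 382.1  31.6 446.1 378.7]
at [531.9 136.9 197.9] yaw 89.3 q6 -1.33 twist -89.7 shift before twist [ 88.1 244.4  28.2] after [-244.    89.2   28.2] tilt 0.09
```

```bash
python3 -m creep '{"delta_pos":[[0,0,0],[0,0,0],[0,0,0],[0,0,0],[0,0,0],[0,0,0],[0,0,0],[0,0,0],[0,0,0],[0,0,0],[0,0,0],[0,0,0],[0,0,0],[0.0352,-0.0127,0.005],[0.0352,-0.0127,0.005],[0.0352,-0.0127,0.005],[0.0352,-0.0127,0.005],[0.0352,-0.0127,0.005],[0.0352,-0.0127,0.005],[0.0352,-0.0127,0]],"twist":[[0,0,6.95],[0,0,6.95],[0,0,6.95],[0,0,6.95],[0,0,6.95],[0,0,6.95],[0,0,6.95],[0,0,6.95],[0,0,6.95],[0,0,6.95],[0,0,6.95],[0,0,6.95],[0,0,6.95],[0,0,0],[0,0,0],[0,0,0],[0,0,0],[0,0,0],[0,0,0],[0,0,0]]}' 1
python3 -c "
from meas import *
go(447.1,384.8,58,-1)"
```

```text
t: 7.63
ee_pos: [448.4, 380.9, 166.7]
orientation: [2.249, 2.194, -0.003]
ft_force: [0.8, -0.1, 0.7]
width: 87.6
grasp_force: 0.0
at [448.4 380.9 166.7] yaw -1.4 q6 0.71 twist -0.4 shift before twist [  4.   -1.3 108.7] after [  4.   -1.2 108.7] tilt 0.1
```

```bash
python3 -m creep '{"delta_pos":[[0.002,-0.0005,0.025],[0,-0.0005,0.03],[0,0,0.025],[0,0,0.016],[0,0,0.01],[0,0,0.003],[0,0,0],[0,0,0]],"twist":[[0,0,0],[0,0,0],[0,0,0],[0,0,0],[0,0,0],[0,0,0],[0,0,0],[0,0,0]]}' 1
python3 -c "
from meas import *
go(447.1,384.8,58,-1)"
```

```text
t: 8.3
ee_pos: [449.0, 382.8, 59.5]
orientation: [2.248, 2.194, 0.002]
ft_force: [0.3, 0.3, 0.5]
width: 87.9
grasp_force: 0.0
at [449.  382.8  59.5] yaw -1.4 q6 0.71 twist -0.4 shift before twist [ 2.  -2.   1.5] after [ 2.  -2.   1.5] tilt 0.07
```

```bash
python3 -m creep '{"delta_pos":[[0,0,0],[0,0,0],[0,0,0],[0,0,0],[0,0,0],[0,0,0],[0,0,0],[0,0,0],[0,0,-0.01],[0,0,-0.03],[0,0,-0.035],[0,0,-0.035],[0,0,-0.035],[0,0,0]],"twist":[[0,0,0],[0,0,0],[0,0,0],[0,0,0],[0,0,0],[0,0,0],[0,0,0],[0,0,0],[0,0,0],[0,0,0],[0,0,0],[0,0,0],[0,0,0],[0,0,0]]}' 0.5
python3 - <<'E'
from meas import *
go(505.8,-265.7,200,-1)
E
```

```text
t: 9.47
ee_pos: [451.3, 385.2, 211.1]
orientation: [2.247, 2.194, 0.018]
ft_force: [0.7, 1.0, -1.1]
width: 59.5
grasp_force: 30.0
at [451.3 385.2 211.1] yaw -1.4 q6 0.71 twist -0.4 shift before twist [-649.4   70.1    6.9] after [-649.9   65.8    6.9] tilt 0.65
```

```bash
python3 -m creep '{"delta_pos":[[-0.015,0.002,0],[-0.03,0.003,0],[-0.038,0.004,0],[-0.038,0.004,0],[-0.038,0.004,0],[-0.038,0.004,0],[-0.038,0.004,0],[-0.038,0.004,0],[-0.038,0.004,0],[-0.038,0.004,0],[-0.038,0.004,0],[-0.038,0.004,0],[-0.038,0.004,0],[-0.038,0.004,0],[-0.038,0.004,0],[-0.038,0.004,0],[-0.038,0.004,0],[-0.03,0.003,0],[-0.01,0.002,0],[0,0,0]],"twist":[[0,0,0],[0,0,0],[0,0,0],[0,0,0],[0,0,0],[0,0,0],[0,0,0],[0,0,0],[0,0,0],[0,0,0],[0,0,0],[0,0,0],[0,0,0],[0,0,0],[0,0,0],[0,0,0],[0,0,0],[0,0,0],[0,0,0],[0,0,0]]}' 0.5
python3 - <<'E'
from meas import *
go(505.8,-267.7,62.5,-1)
im,P=cloud("side");cv2.imwrite("pics/side2.png",im[...,::-1])
E
```

```text
t: 11.13
ee_pos: [501.1, -275.9, 202.1]
orientation: [-2.25, -2.189, 0.002]
ft_force: [0.9, -0.2, -2.0]
width: 59.9
grasp_force: 30.0
at [ 501.1 -275.9  202.1] yaw -1.6 q6 -0.5 twist -0.6 shift before twist [  8.2   4.8 139.6] after [  8.2   4.9 139.6] tilt 0.13
```

View pics/side2.png

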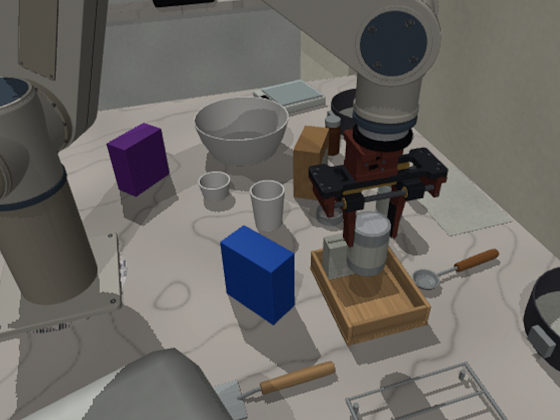

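```bash
python3 -m creep '{"delta_pos":[[0.004,0.002,0.01],[0.004,0.003,0.02],[0,0,0.025],[0,0,0.02],[0,0,0.01],[0,0,0.004],[0,0,0],[0,0,0]],"twist":[[0,0,-0.5],[0,0,0],[0,0,0],[0,0,0],[0,0,0],[0,0,0],[0,0,0],[0,0,0]]}' 0.5
python3 - <<'E'
from meas import *
go(505.8,-267.7,62.5,-1)
p=np.array(get_obs()["ee_pos"])
im,P=cloud("side")
z,S=top_pts(P,p[:2],36,hi=p[2]+32); print(z-p[2],len(S),rect(S)[:4]-[*p[:2],0,0],circ(S)[:3]-[*p[:2],0])
E
```

```text
t: 11.85
ee_pos: [508.1, -265.4, 115.2]
orientation: [2.237, 2.205, 0.0]
ft_force: [0.7, -0.0, -1.3]
width: 59.7
grasp_force: 30.0
at [ 508.1 -265.4  115.2] yaw -0.8 q6 -0.49 twist 0.2 shift before twist [-2.3 -2.2 52.7] after [-2.3 -2.2 52.7] tilt 0.03
24.641776172031854 772 [-0.75061041 -3.09335952 65.         52.5       ] [ 0.24938959 -4.29335952 34.2       ]
```

```bash
python3 -m creep '{"delta_pos":[[-0.001,-0.001,0],[-0.0011,-0.0012,0.01],[0,0,0.015],[0,0,0.012],[0,0,0.007],[0,0,0.003],[0,0,0.002],[0,0,0.001],[0,0,0],[0,0,0]],"twist":[[0,0,0],[0,0,0],[0,0,0],[0,0,0],[0,0,0],[0,0,0],[0,0,0],[0,0,0],[0,0,0],[0,0,0]]}' 0.5
python3 -c "
from meas import *
go(505.8,-267.5,62.5,-1)"
```

```text
t: 12.73
ee_pos: [505.7, -268.1, 65.1]
orientation: [2.238, 2.204, 0.0]
ft_force: [0.9, 0.5, -2.3]
width: 59.8
grasp_force: 30.0
at [ 505.7 -268.1   65.1] yaw -0.9 q6 -0.49 twist 0.1 shift before twist [0.6 0.1 2.6] after [0.6 0.1 2.6] tilt 0.05
```

```bash
python3 -m creep '{"delta_pos":[[0,0,0.001],[0,0,0.001],[0,0,0.0005],[0,0,0]],"twist":[[0,0,0],[0,0,0],[0,0,0],[0,0,0]]}' 0.5
```

```text
t: 13.07
ee_pos: [505.4, -267.9, 62.2]
orientation: [2.238, 2.204, 0.0]
ft_force: [-0.5, -0.2, -2.8]
width: 59.5
grasp_force: 30.0
```

```bash
python3 -m creep '{"delta_pos":[[0,0,0.0005],[0,0,0.0005],[0,0,0]],"twist":[[0,0,0],[0,0,0],[0,0,0]]}' 0.5
python3 -m creep '{"delta_pos":[[0,0,0],[0,0,0],[0,0,0],[0,0,0],[0,0,-0.02],[0,0,-0.04],[0,0,-0.04],[0,0,-0.04],[0.0385,0.005,0],[0.0385,0.005,0],[0.0385,0.005,0],[0.0385,0.005,0],[0.0385,0.005,0],[0.0385,0.005,0],[0.0385,0.005,0],[0.0385,0.005,0],[0.0385,0.005,0],[0,0,0],[0,0,0]],"twist":[[0,0,0],[0,0,0],[0,0,0],[0,0,0],[0,0,0],[0,0,0],[0,0,0],[0,0,0],[0,0,3.4],[0,0,3.4],[0,0,3.4],[0,0,3.4],[0,0,3.4],[0,0,3.4],[0,0,3.4],[0,0,3.4],[0,0,3.4],[0,0,0],[0,0,0]]}' 1
python3 - <<'E'
from meas import *
for n in("top","side"):
    im,P=cloud(n);print(n,caddy(P,(540,-215)))
    z,S=top_pts(P,(540.5,-148),65,hi=150); print(z,len(S),rect(S),S.mean(0).round(1))
    z,S=top_pts(P,(506,-266),40,hi=100); print(z,len(S),rect(S),circ(S))
go(566,152.5,100,-32.2)
E
```

```text
t: 13.32
ee_pos: [505.4, -268.0, 62.1]
orientation: [2.238, 2.204, -0.0]
ft_force: [-4.1, 0.8, 7.6]
width: 59.2
grasp_force: 30.0
t: 14.9
ee_pos: [634.5, 54.3, 200.7]
orientation: [-2.738, -1.54, 0.0]
ft_force: [-0.5, -0.3, 0.0]
width: 88.0
grasp_force: 0.0
top (array([ 540. , -212.7]), np.float64(-0.94), 469, np.float64(2.2))Traceback (most recent call last):
  File "<stdin>", line 4, in <module>
  File "meas.py", line 5, in top_pts
    h=np.percentile(Q[:,2],98); S=Q[abs(Q[:,2]-h)<band]; return np.median(S[:,2]),S
    return _quantile_unchecked(
        a, q, axis, out, overwrite_input, method, keepdims, weights)
    return _ureduce(a,
                    func=_quantile_ureduce_func,
    ...<5 lines>...
                    overwrite_input=overwrite_input,
                    method=method)
    r = func(a, **kwargs)
    result = _quantile(arr,
                       quantiles=q,
    ...<2 lines>...
                       out=out,
                       weights=wgt)
    slices_having_nans = np.isnan(arr[-1, ...])
                                  ~~~^^^^^^^^^
IndexError: index -1 is out of bounds for axis 0 with size 0
```

```bash
python3 - <<'E'
from meas import *
go(566,152.5,200,-32.2)
E
```

```text
at [633.7  53.  200.6] yaw -31.3 q6 0.61 twist 0.9 shift before twist [  49.8 -109.6    0.6] after [  48.2 -110.3    0.6] tilt 0.07
```

```bash
python3 -m creep '{"delta_pos":[[0.012,-0.0275,0],[0.012,-0.0275,0],[0.012,-0.0275,0],[0.012,-0.0275,0],[0,0,0],[0,0,0]],"twist":[[0,0,0.9],[0,0,0],[0,0,0],[0,0,0],[0,0,0],[0,0,0]]}' 1
cat > look.py <<'E'
from meas import *
def look(L,names=("top","side")):
    for n in names:
        im,P=cloud(n);print(n,caddy(P,(540,-213)))
        for k,(x,y,r,hi) in L.items():
            try: z,S=top_pts(P,(x,y),r,hi);print(k,z.round(1),len(S),rect(S),circ(S))
            except Exception as e: print(k,"hidden")
E
python3 - <<'E'
from look import *
look({"packet":(540.5,-148,65,110),"tin":(506,-266,40,110)})
go(566,152.5,95,-32.2)
E
```

```text
t: 15.45
ee_pos: [565.4, 151.2, 201.3]
orientation: [2.751, 1.516, -0.001]
ft_force: [-0.8, -0.0, -0.0]
width: 87.9
grasp_force: 0.0
top (array([ 539.9, -213.5]), np.float64(-0.74), 998, np.float64(2.2))
packet 88.2 722 [ 540.1 -147.4   36.4  108.1   88.8] [ 540.1 -147.8   55.9  539.8 -147.4]
tin 88.0 567 [ 503.8 -263.4   58.8   57.3   88.7] [ 504.7 -263.6   30.   503.8 -263.6]
side (array([ 539.5, -218. ]), np.float64(-1.17), 1360, np.float64(2.4))
packet 86.4 769 [ 540.8 -150.7   38.7  109.5   89.3] [ 540.8 -151.2   57.6  539.3 -152.7]
tin 86.6 786 [ 503.6 -268.5   59.5   58.7   83.7] [ 504.5 -267.6   30.9  502.9 -269.6]
at [566.7 150.3 201.4] yaw -32.4 q6 0.81 twist -0.2 shift before twist [  1.4  -1.8 106.4] after [  1.4  -1.8 106.4] tilt 0.03
```

```bash
python3 -m creep '{"delta_pos":[[0.001,-0.001,0.02],[0.001,0,0.03],[0,0,0.025],[0,0,0.015],[0,0,0.01],[0,0,0.004],[0,0,0],[0,0,0]],"twist":[[0,0,0],[0,0,0],[0,0,0],[0,0,0],[0,0,0],[0,0,0],[0,0,0],[0,0,0]]}' 1
python3 -m creep '{"delta_pos":[[0,0,0],[0,0,0],[0,0,0],[0,0,0],[0,0,0],[0,0,0],[0,0,0]],"twist":[[0,0,0],[0,0,0],[0,0,0],[0,0,0],[0,0,0],[0,0,0],[0,0,0]]}' 0.5
python3 - <<'E'
from meas import *
go(567,152.2,97,-32.2)
E
```

```text
t: 16.22
ee_pos: [567.5, 153.5, 97.8]
orientation: [2.753, 1.513, 0.002]
ft_force: [-0.1, 0.0, 0.3]
width: 88.0
grasp_force: 0.0
t: 16.8
ee_pos: [567.0, 154.0, 97.7]
orientation: [2.753, 1.514, 0.001]
ft_force: [0.2, -1.0, 4.7]
width: 59.8
grasp_force: 30.0
at [567.  154.   97.7] yaw -32.4 q6 0.81 twist -0.2 shift before twist [-1.6  1.   0.7] after [-1.6  1.   0.7] tilt 0.05
```

```bash
python3 -m creep '{"delta_pos":[[0,0,-0.01],[0,0,-0.025],[0,0,-0.03],[0,0,-0.03],[0,0,-0.02],[0,0,-0.005],[0,0,0],[0,0,0],[0,0,0],[0,0,0]],"twist":[[0,0,0],[0,0,6.5],[0,0,6.5],[0,0,6.5],[0,0,6.5],[0,0,6.5],[0,0,6.5],[0,0,6.5],[0,0,6.5],[0,0,6.6]]}' 0.5
python3 -m creep '{"delta_pos":[[-0.001,0.0145,0],[-0.001,0.025,0],[-0.002,0.0355,0],[-0.002,0.0355,0],[-0.002,0.0355,0],[-0.002,0.0355,0],[-0.002,0.0355,0],[-0.002,0.0355,0],[-0.002,0.0355,0],[-0.002,0.0355,0],[0,0.02,0],[0,0.01,0],[0,0,0],[0,0,0],[0,0,0]],"twist":[[0,0,0],[0,0,0],[0,0,0],[0,0,0],[0,0,0],[0,0,0],[0,0,0],[0,0,0],[0,0,0],[0,0,0],[0,0,0],[0,0,0],[0,0,0],[0,0,0],[0,0,0]]}' 0.5
python3 - <<'E'
from look import *
go(542.6,-200.5,105.7,-91)
p=np.array(get_obs()["ee_pos"])
im,P=cloud("side");cv2.imwrite("pics/side3.png",im[...,::-1])
E
```

```text
t: 17.63
ee_pos: [565.9, 153.8, 217.1]
orientation: [3.141, -0.035, -0.002]
ft_force: [-0.9, -0.0, -4.0]
width: 59.9
grasp_force: 30.0
t: 18.88
ee_pos: [542.3, -198.1, 217.0]
orientation: [-3.141, 0.024, 0.001]
ft_force: [0.8, 0.9, -3.4]
width: 59.7
grasp_force: 30.0
at [ 542.3 -198.1  217. ] yaw -90.9 q6 1.22 twist 0.1 shift before twist [  0.4   2.5 111.3] after [  0.4   2.5 111.3] tilt 0.06
```

View pics/side3.png

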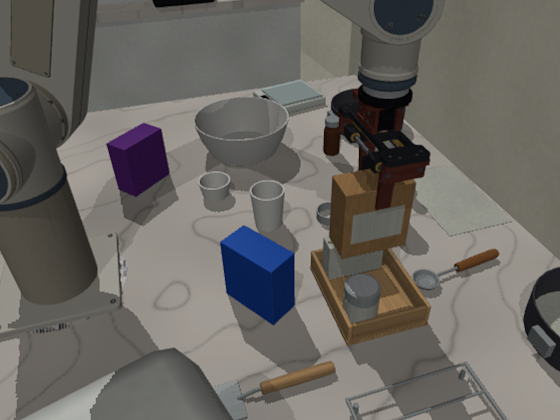

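The carton is held above the gap between packet and tin, at about (372,212). I'll check its tilt and x-extent from the side cloud before lowering it.

```bash
python3 - <<'E'
from look import *
def face(P,zl,zh,yc):
    Q=P.reshape(-1,3);Q=Q[np.isfinite(Q).all(1)]
    Q=Q[(abs(Q[:,0]-541)<80)&(abs(Q[:,1]-yc)<9)&(Q[:,2]>zl)&(Q[:,2]<zh)]
    A=np.c_[Q[:,0]-541,Q[:,2]-zl,np.ones(len(Q))];c=np.linalg.lstsq(A,Q[:,1],rcond=None)[0]
    ends=[(np.percentile(S[:,0],[1,99]).round(1)) for S in (Q[Q[:,2]<(zl+zh)/2],Q[Q[:,2]>(zl+zh)/2])]
    return len(Q),"yaw deg",np.degrees(c[0]).round(2),"tilt",np.degrees(c[1]).round(2),c[2].round(1),ends
im,P=cloud("side")
print(face(P,140,215,-232))
look({"tin":(504,-265,40,110)},("side",))
E
```

```text
(2327, 'yaw deg', np.float64(-0.92), 'tilt', np.float64(0.05), np.float64(-229.5), [array([480.7, 596.2]), array([480.8, 596.7])])
side (array([ 539.4, -217.9]), np.float64(-1.18), 1344, np.float64(2.4))
tin 86.6 794 [ 503.5 -268.6   58.4   60.     1. ] [ 504.6 -267.9   30.8  503.  -269.6]
```

```bash
python3 -m creep '{"delta_pos":[[0.0008,0.002,0.008],[0,0,0.012],[0,0,0.012],[0,0,0.012],[0,0,0.012],[0,0,0.012],[0,0,0.012],[0,0,0.012],[0,0,0.008],[0,0,0.004],[0,0,0.002],[0,0,0.001],[0,0,0],[0,0,0]],"twist":[[0,0,0],[0,0,0],[0,0,0],[0,0,0],[0,0,0],[0,0,0],[0,0,0],[0,0,0],[0,0,0],[0,0,0],[0,0,0],[0,0,0],[0,0,0],[0,0,0]]}' 0.5
python3 - <<'E'
from look import *
go(542.6,-200.5,105.7,-91)
look({"tin":(504,-265,40,110)},("side",))
E
```

```text
t: 20.2
ee_pos: [543.9, -201.4, 110.7]
orientation: [3.141, -0.027, 0.002]
ft_force: [-0.6, 0.1, -4.0]
width: 59.7
grasp_force: 30.0
at [ 543.9 -201.4  110.7] yaw -91.0 q6 1.21 twist 0.0 shift before twist [-1.3 -0.9  5. ] after [-1.3 -0.9  5. ] tilt 0.07
side (array([ 539.5, -216.7]), np.float64(-1.37), 1187, np.float64(2.5))
tin 104.6 111 [ 507.1 -232.8    5.    48.6   84.3] [ 506.9 -235.3   24.3  505.5 -232.5]
```

No contact. I'll lower it the last 5 mm, release and retreat toward the jar.

```bash
python3 -m creep '{"delta_pos":[[-0.0005,-0.0005,0.002],[0,0,0.0015],[0,0,0.001],[0,0,0.0005],[0,0,0.0005],[0,0,0]],"twist":[[0,0,0],[0,0,0],[0,0,0],[0,0,0],[0,0,0],[0,0,0]]}' 0.5
```

```text
t: 20.75
ee_pos: [542.9, -200.8, 105.7]
orientation: [-3.141, 0.027, -0.0]
ft_force: [-3.2, 1.1, 6.9]
width: 59.8
grasp_force: 30.0
```

```bash
python3 -m creep '{"delta_pos":[[0,0,0],[0,0,0],[0,0,0],[0,0,0],[0,0,-0.03],[0,0,-0.04],[0,0,-0.04],[0,0,-0.01],[0,0,0],[0,0,0],[0,0,0],[0,0,0],[0,0,0],[0,0,0],[0,0,0],[0,0,0],[0,0,0],[0,0,0],[0,0,0],[0,0,0]],"twist":[[0,0,0],[0,0,0],[0,0,0],[0,0,0],[0,0,0],[0,0,0],[0,0,-5],[0,0,-7],[0,0,-7],[0,0,-7],[0,0,-7],[0,0,-7],[0,0,-7],[0,0,-7],[0,0,-7],[0,0,-7],[0,0,-7],[0,0,-7],[0,0,-7],[0,0,0]]}' 1
python3 -m creep '{"delta_pos":[[0.031,0.0237,0],[0.031,0.0237,0],[0.031,0.0237,0],[0.031,0.0237,0],[0.031,0.0237,0],[0.031,0.0237,0],[0,0,0],[0,0,0]],"twist":[[0,0,0],[0,0,0],[0,0,0],[0,0,0],[0,0,0],[0,0,0],[0,0,0],[0,0,0]]}' 1
python3 - <<'E'
from look import *
look({"packet":(540.5,-148,65,110),"tin":(506,-266,40,110),"carton":(541,-201,75,150),"jar":(688,-16,45,140)})
go(688.5,-16.5,95,-1)
E
```

```text
t: 22.42
ee_pos: [542.9, -200.7, 224.6]
orientation: [-2.254, -2.188, 0.0]
ft_force: [-1.1, -0.0, 0.6]
width: 87.8
grasp_force: 0.0
t: 23.08
ee_pos: [692.1, -17.9, 224.0]
orientation: [-2.26, -2.182, 0.0]
ft_force: [-0.3, -0.9, -0.0]
width: 87.9
grasp_force: 0.0
top (array([ 540., -213.]), np.float64(0.0), 0, np.float64(nan))
packet hidden
tin hidden
carton hidden
jar hidden
side (array([ 539.5, -216.9]), np.float64(-1.46), 1190, np.float64(2.4))
packet 86.4 48 [ 485.7 -153.1   45.6    9.5   70.2] [ 489.8 -154.6   22.8  489.5 -146.7]
tin 105.5 97 [ 506.4 -232.1    3.8   43.4   89. ] [ 506.4 -233.4   21.7  506.1 -232.2]
carton 136.1 1703 [ 539.6 -203.9   63.9  118.2   89.5] [ 540.2 -203.5   65.   538.1 -206. ]
jar 117.6 400 [687.9 -19.7  58.7  59.1  18.5] [688.2 -20.7  31.9 686.3 -21.7]
at [690.8 -20.  224.2] yaw -2.1 q6 -0.01 twist -1.1 shift before twist [  3.5  -2.2 129.2] after [  3.5  -2.2 129.2] tilt 0.07
  return _methods._mean(a, axis=axis, dtype=dtype,
  ret = ret.dtype.type(ret / rcount)
```

```bash
python3 -m creep '{"delta_pos":[[0.0015,-0.001,0.02],[0.0015,-0.001,0.03],[0,0,0.03],[0,0,0.025],[0,0,0.015],[0,0,0.01],[0,0,0.004],[0,0,0],[0,0,0]],"twist":[[0,0,-0.5],[0,0,-0.5],[0,0,0],[0,0,0],[0,0,0],[0,0,0],[0,0,0],[0,0,0],[0,0,0]]}' 1
python3 -m creep '{"delta_pos":[[0,0,0],[0,0,0],[0,0,0],[0,0,0],[0,0,0],[0,0,0],[0,0,0]],"twist":[[0,0,0],[0,0,0],[0,0,0],[0,0,0],[0,0,0],[0,0,0],[0,0,0]]}' 0.5
python3 - <<'E'
from meas import *
go(688.5,-16.5,90,-1)
E
```

```text
t: 23.93
ee_pos: [690.3, -17.0, 91.9]
orientation: [2.24, 2.201, 0.002]
ft_force: [-0.4, 0.6, 0.2]
width: 88.0
grasp_force: 0.0
t: 24.52
ee_pos: [689.7, -16.7, 91.1]
orientation: [2.24, 2.202, 0.0]
ft_force: [-1.4, 1.1, 4.8]
width: 59.5
grasp_force: 30.0
at [689.7 -16.7  91.1] yaw -1.0 q6 -0.02 twist 0.0 shift before twist [ 0.1 -1.2  1.1] after [ 0.1 -1.2  1.1] tilt 0.02
```

```bash
python3 -m creep '{"delta_pos":[[0,0,-0.008],[0,0,-0.022],[0,0,-0.03],[0,0,-0.03],[0,0,-0.03],[0,0,-0.022],[0,0,-0.008],[-0.008,-0.004,0],[-0.02,-0.009,0],[-0.028,-0.0127,0],[-0.028,-0.0127,0],[-0.028,-0.0127,0],[-0.028,-0.0127,0],[-0.028,-0.0127,0],[-0.028,-0.0127,0],[-0.028,-0.0127,0],[-0.02,-0.008,0],[-0.008,-0.004,0],[0,0,0],[0,0,0]],"twist":[[0,0,0],[0,0,0],[0,0,0],[0,0,0],[0,0,0],[0,0,0],[0,0,0],[0,0,0],[0,0,0],[0,0,0],[0,0,0],[0,0,0],[0,0,0],[0,0,0],[0,0,0],[0,0,0],[0,0,0],[0,0,0],[0,0,0],[0,0,0]]}' 0.5
python3 - <<'E'
from meas import *
go(571.4,-267,99,-1)
im,P=cloud("side");cv2.imwrite("pics/side4.png",im[...,::-1])
E
```

```text
t: 26.18
ee_pos: [570.5, -266.4, 239.2]
orientation: [-2.24, -2.199, 0.001]
ft_force: [-0.6, 0.5, -3.0]
width: 59.6
grasp_force: 30.0
at [ 570.5 -266.4  239.2] yaw -1.0 q6 -0.44 twist -0.0 shift before twist [ -0.8   1.2 140.2] after [ -0.8   1.2 140.2] tilt 0.14
```

View pics/side4.png

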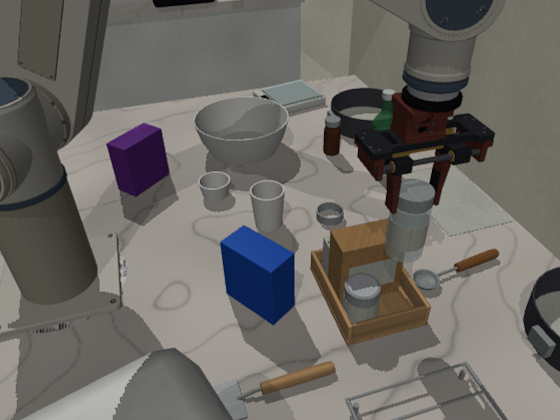

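The jar hangs upright at (410,220) over its slot, with the tin at (362,295). I'll check the jar against the tin before lowering.

```bash
python3 - <<'E'
from look import *
p=np.array(get_obs()["ee_pos"]);print(p.round(1))
im,P=cloud("side")
Q=P.reshape(-1,3);Q=Q[np.isfinite(Q).all(1)]
def cyl(c,zl,zh):
    S=Q[(np.hypot(Q[:,0]-c[0],Q[:,1]-c[1])<40)&(Q[:,2]>zl)&(Q[:,2]<zh)][:,:2]
    r=least_squares(lambda q:np.hypot(*(S-q).T)-30,c,loss="soft_l1",f_scale=1.5);return r.x.round(1),len(S)
print("tin",cyl((504,-268),20,80),"top",)
z,S=top_pts(P,(504,-269),33,95);print(z,rect(S))
print("jar lid",cyl(p[:2]-[0,3],p[2]+8,p[2]+24),"jar body",cyl(p[:2]-[0,3],p[2]-80,p[2]-20))
z,S=top_pts(P,p[:2]-[0,3],33,p[2]+32);print(z-p[2],rect(S))
E
```

```text
[ 571.1 -265.8  239.5]
tin (array([ 503.6, -266.6]), 870) top
86.64118589757493 [ 5.037e+02 -2.676e+02  5.790e+01  6.010e+01  5.000e-01]
jar lid (array([ 570. , -266.9]), 444) jar body (array([ 569.8, -267.1]), 1201)
27.1345378778056 [ 574.7 -272.    60.5   52.7   55. ]
```

```bash
python3 -m creep '{"delta_pos":[[-0.001,0,0.01],[0,0,0.02],[0,0,0.02],[0,0,0.02],[0,0,0.015],[0,0,0.012],[0,0,0.012],[0,0,0.01],[0,0,0.008],[0,0,0.005],[0,0,0.003],[0,0,0],[0,0,0],[0,0,0]],"twist":[[0,0,0],[0,0,0],[0,0,0],[0,0,0],[0,0,0],[0,0,0],[0,0,0],[0,0,0],[0,0,0],[0,0,0],[0,0,0],[0,0,0],[0,0,0],[0,0,0]]}' 0.5
python3 - <<'E'
from meas import *
go(571.4,-267,99,-1)
E
```

```text
t: 27.45
ee_pos: [571.8, -268.0, 106.4]
orientation: [2.24, 2.201, 0.001]
ft_force: [0.5, -0.8, -3.8]
width: 59.3
grasp_force: 30.0
at [ 571.8 -268.   106.4] yaw -1.0 q6 -0.44 twist 0.0 shift before twist [ 1.  -0.5  7.4] after [ 1.  -0.5  7.4] tilt 0.08
```

```bash
python3 -m creep '{"delta_pos":[[0.0005,0,0.002],[0,0,0.002],[0,0,0.001],[0,0,0.0005],[0,0,0.0005],[0,0,0],[0,0,0]],"twist":[[0,0,0],[0,0,0],[0,0,0],[0,0,0],[0,0,0],[0,0,0],[0,0,0]]}' 0.5
```

```text
t: 28.03
ee_pos: [571.4, -267.2, 99.7]
orientation: [-2.24, -2.202, 0.0]
ft_force: [-0.2, -0.9, -4.0]
width: 59.7
grasp_force: 30.0
```

```bash
python3 -m creep '{"delta_pos":[[0,0,0.0004],[0,0,0.0004],[0,0,0.0003],[0,0,0],[0,0,0]],"twist":[[0,0,0],[0,0,0],[0,0,0],[0,0,0],[0,0,0]]}' 0.5
```

```text
t: 28.45
ee_pos: [571.4, -267.3, 99.1]
orientation: [2.24, 2.202, 0.0]
ft_force: [-1.6, 1.3, 4.2]
width: 60.3
grasp_force: 30.0
```

```bash
python3 -m creep '{"delta_pos":[[0,0,0],[0,0,0],[0,0,0],[0,0,0],[0,0,-0.015],[0,0,-0.03],[0,0,-0.04],[0,0,-0.04],[0.038,-0.012,0],[0.038,-0.012,0],[0.038,-0.012,0],[0.038,-0.012,0],[0.038,-0.012,0],[0.038,-0.012,0],[0.038,-0.012,0],[0.038,-0.012,0],[0.038,-0.012,0],[0.038,-0.012,0],[0.038,-0.012,0],[0,0,0]],"twist":[[0,0,0],[0,0,0],[0,0,0],[0,0,0],[0,0,0],[0,0,0],[0,0,0],[0,0,0],[0,0,0],[0,0,0],[0,0,0],[0,0,0],[0,0,0],[0,0,0],[0,0,0],[0,0,0],[0,0,0],[0,0,0],[0,0,0],[0,0,0]]}' 1
python3 - <<'E'
from look import *
look({"packet":(540.5,-148,65,110),"tin":(506,-266,33,100),"carton":(541,-201,65,150),"jar":(571,-266,33,150)})
a=get_image("top")[0];b=get_image("side")[0]
cv2.imwrite("pics/end.png",np.hstack([cv2.resize(a[120:240,310:450],(400,343)),cv2.resize(b[200:350,290:460],(400,343))])[...,::-1])
E
```

```text
t: 30.12
ee_pos: [444.7, 158.2, 223.8]
orientation: [-2.234, -2.207, -0.002]
ft_force: [0.1, -0.4, 0.7]
width: 87.5
grasp_force: 0.0
top (array([ 540.1, -213.5]), np.float64(-0.78), 750, np.float64(2.1))
packet 104.8 71 [ 541.  -170.4    2.2  117.    89.7] [ 541.  -171.6   58.5  540.3 -170.2]
tin 88.0 495 [ 503.5 -268.4   48.    58.3   81.4] [ 504.3 -264.4   29.6  503.7 -266.9]
carton 137.6 1656 [ 539.6 -199.8   61.2  117.8   89.4] [ 540.6 -200.6   64.4  539.5 -199.5]
jar 127.6 615 [ 569.4 -265.7   58.5   57.2   86.4] [ 569.8 -265.8   29.9  569.7 -265.4]
side (array([ 540.1, -215.6]), np.float64(-1.0), 1126, np.float64(3.0))
packet 85.4 54 [ 486.  -152.7   47.6    9.5   70.3] [ 490.4 -154.3   23.8  489.3 -146.3]
tin 86.6 792 [ 504.2 -268.1   59.6   59.    29.6] [ 505.  -265.5   32.5  503.1 -269.2]
carton 136.1 1683 [ 539.7 -202.8   62.8  118.5   89.1] [ 540.2 -203.5   64.   538.1 -205.8]
jar 126.2 779 [ 570.6 -268.3   61.2   58.6   48. ] [ 570.  -265.9   32.9  568.8 -270.1]
```

View pics/end.png

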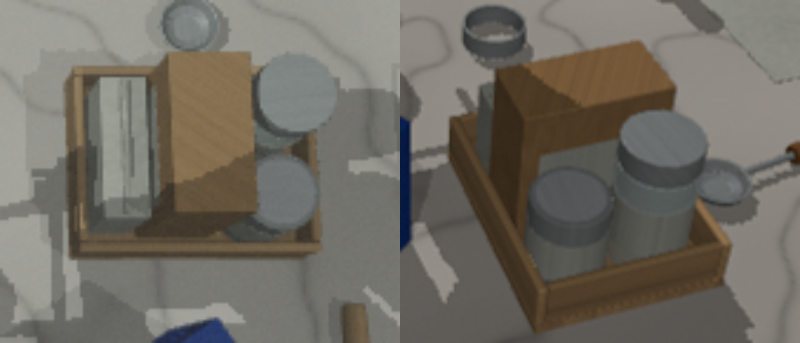

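The end view shows packet, carton, tin and jar all upright in the caddy. The tops measured by the top camera (carton 138, jar 128, tin 88 mm) put those three on the floor. The packet last read 88 mm before the carton hid it, and the arm is clear.

```bash
python3 -c "
from workcell import *
print(close_job())"
```

```text
the job is handed in; nothing more can be done
None
```

The carton, glass jar and tin are packed in the caddy beside the shifted packet, all upright and flat on its floor; the job was handed in at about 30 s of the 72 s allowed, with no result returned.

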